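Dock a bracket plate on a hidden locating pin

ROBOT

A 6-joint arm with a two-finger parallel gripper is mounted at the origin on a cart in front of the work surface, level with it; the furniture and walls round the work are solid. World frame = base frame: x ahead of the robot, y to its left, z up, the work surface at z = 0. Lengths are in m, angles in rad, forces in N, time in s.
With the tool pointing down it reaches from about 0.325 to 0.85 m from the base axis. Payload 15.5 kg.
Tool frame: the origin (TCP) lies on the centre line of the jaws, within the pads' length; the fingertips stand 17 mm ahead of it and the grasp point (between the pads) lies 2 mm behind it; z points along the fingers, y is the line along which they close (so a half turn about z gives the same grasp; the last joint's range is limited). The gripper opens to 91 mm and grips with 3 to 60 N. Pads are 32 mm wide; open, the fingers measure 118 mm over their backs; the gripper's body (76 mm by 178 mm) begins 60 mm behind the grasp point.
Start: joints at [-1.375, 0.494, 1.345, -0, 1.302, -0.096], TCP at [0.18, -0.599, 0.231] pointing down, gripper open.
Joint ranges: [-2.91, 2.91], [-0.82, 2.16], [0.22, 2.67], [-1.22, 4.37], [0.12, 2.79], [-3.08, 3.08]. Speed limits (rad/s): [1.89, 1.89, 2.57, 3.01, 3.01, 3.01].

INTERFACE

Orientations are given as a unit quaternion [x, y, z, w].
In Python, from plant import env gives the robot as it stands.
- The arm moves only by the shell command python3 -m pendant 'ROWS' [OPENING] [FORCE]. ROWS is a JSON object whose one key "steps" holds a list that holds one entry, the list of rows, each a list of 6 numbers: the shift along the tool's x, y, z in mm, then the turn, a rotation vector about the tool's x, y, z in degrees. In form: {"steps": [[[tx, ty, tz, rx, ry, rz], ...]]}. A call has 1 to 5 rows; each row is the pose to reach, as a shift and turn from the pose commanded when the call began, along the tool's axes at that moment; what a row does not reach only later rows make up. A row lasts 1/10 s, in which the tool goes at most 50 mm and 8.59 degrees, less where a joint would pass 70% of its speed; a pose out of reach is approached as far as the arm can. A call with a gripper value outside its range is refused whole. OPENING is the finger opening in mm, from 0 to 91.2, set as the call begins (- or left out, the last holds). The fingers move at their own pace and stop on an object; FORCE is the grip in N (left out, the last holds). Time passes only in rows, so rows that repeat a pose let the fingers close. It gives the time, the measured TCP pose, the force, the opening and the grip force at its end, in the units of the state.
- env.sense(): the state, without advancing time (a new reading comes with each control period).
- env.grab_frame(name): name is "scene" or "side" or "wrist"; returns a dict with "color" (384x512x3 uint8, red, green, blue), "intrinsics" (3x3 intrinsics, pixels), "k1" (the pictures are not rectified: a ray, as slopes to the right and down, at radius r is drawn at 1 + k1 r^2 times it, then the intrinsics apply), "R" (3x3) and "t" (3): a world point X has camera coordinates R X + t. Camera axes: x right, y down, z forward; pixel columns grow to the right and rows downward; lengths in m; the calibration is good to about 2 mm. A picture is of the moment at which its call begins. There is no depth.
- env.job_done(): hands the job in; it is judged then, once.
The state is a dict: "clock": time; "joint_positions": joint angles; "qvel": joint speeds; "tau": joint torques, N m; "eef_pos": TCP position; "tool_rot": TCP orientation; "wrist_force": force on the tool from outside, world axes, zero at the start; "moment": the same for the moment, N m; "finger_gap": finger opening in m; "gripper_force": force on a finger pad.
Only numpy, scipy, OpenCV 4.12 (cv2) and the standard library are available. Lean on these libraries where they do the work, as an engineer would, in place of code of your own. Each camera call takes 0.05 s, during which the arm holds its last target. There are 200 camera calls.

TASK

Mount the loose bracket plate on the docking base: pick it up by its orange tab, lay it along the base's fence so that it rides on top of the brass locating pin, then gently slide it along the fence until its hole finds the pin and the plate drops home, flat on the base and square to the fence. Never press or push hard on the base or its pin, let go at the end, and leave the vial, the barrel and the gauge where they are.

Things in the scene. Friction and masses are not known exactly. Their poses are not given: they have to be found in the camera images.
- bracket_plate: Loose aluminium plate, 64 (x) x 130 (y) x 6 mm, 0.09 to 0.18 kg, flat on the bench, +y end roughly to the robot's left. Origin: centre of its underside, z up. An upright orange grip tab stands across it at y=-28 mm: 40 mm along x, 10 mm thick along y, its top 42 mm above the underside; grip its two broad faces (fingers closing along the plate's y).
- plate_hole (a point): Centre, at the underside, of the plate's one round through hole, 12.5 mm diameter, at the plate's origin; axes as the plate's. Over the pin it lets the plate fall 8 mm by its own weight.
- plate_tab (a point): Grip point in the orange tab, (0, -28, 31) mm in the plate's frame, 11 mm below the tab's top.
- dock_base: Grey docking base, fixed. Origin: centre on the bench, z up. Block x -38 to +48, y -100 to +100 mm, flat top at z=14 mm, where the underside of the seated plate lies, its y along the base's y (either way round).
- dock_fence (a point): Foot of the bare aluminium fence's guiding face at mid length, (32.3, 0, 14) mm in the base's frame; the face looks to the base's -x, runs along all of its y and is 16 mm tall. With the plate's long edge on it the hole is in line with the pin within 0.3 mm.
- dock_slot (a point): Middle of the pin slot, (0, 0, 14) mm in the base's frame. A brass pin, 10 mm diameter, tip bevelled to 7 mm, stands 8 mm above the base top in it, clamped within 25 mm of this point along the base's y: where is not measured and differs each time. A plate laid over the pin rides on its tip, and when let loose slopes down to its heavier end.
- particle_counter: Grey boxy instrument with a screen, about 235 (x) x 256 (y) x 248 mm tall, fixed, between the plate and the base; origin at the centre of its underside. Obstacle: carry the plate round its front or over its front part (a black hose rises from the rear of its top, at x above 0.58 m). A smaller fixed box, 190 mm tall, stands right of it, beyond x = 0.45 m.
- brown_vial: Small brown vial with a black cap, 26 mm diameter, 54 mm tall, standing loose; origin at the centre of its underside. Bystander.
- sensor_barrel: Black sensor barrel, 46 mm diameter, 70 mm tall, standing loose; origin at the centre of its underside. Bystander.
- dial_gauge: White round dial gauge with a brass stem, 74 x 51 x 24 mm, lying loose; origin at the centre of its underside. Bystander.

How it is judged:
By the outcome, as a careful person would: the job done as asked, in the order asked, and still so for the second after the job is handed in, with the robot touching nothing.
It also fails if it takes over 56 s, if anything falls off the work surface, if the arm or the gripper's body presses on something with over 40 N, if the wrist force passes 120 N, or if a joint passes its speed limit or range.

## Working session

There is one attempt and no reset: what is moved stays moved. The work goes in short steps, Python scripts to look and compute and a shell command to move; the robot and the scene stay as the last step left them, time stands still between calls to the robot, and variables do not carry over. Pictures are saved under pics/ and viewed, at most 13 in all, crops included, and the job is handed in when it is done.

```bash
ls; mkdir -p pics; cat > h.py <<'E'
import numpy as np, cv2
from plant import env
from scipy.spatial.transform import Rotation as Rn
def grab(n,f=None):
    g=env.grab_frame(n)
    if f: cv2.imwrite('pics/'+f,g['color'][:,:,::-1])
    return g
def ray(g,u,v):
    K=np.array(g['intrinsics']);D=np.array([g['k1'],0,0,0,0.])
    p=cv2.undistortPoints(np.array([[[u,v]]],float),K,D)[0,0]
    R=np.array(g['R']);t=np.array(g['t'])
    return -R.T@t, R.T@np.array([p[0],p[1],1.])
def onplane(g,u,v,z):
    o,d=ray(g,u,v); return o+d*(z-o[2])/d[2]
def proj(g,X):
    K=np.array(g['intrinsics']);D=np.array([g['k1'],0,0,0,0.])
    return cv2.projectPoints(np.array(X,float).reshape(-1,1,3),cv2.Rodrigues(np.array(g['R']))[0],np.array(g['t'],float),K,D)[0][:,0]
E
python3 - <<'E'
from h import *
ims=[]
for n in ['scene','side','wrist']:
    g=grab(n,n+'0.png'); print(n,g['k1'],-np.array(g['R']).T@g['t'])
    np.save(n+'0.npy',g,allow_pickle=True)
print(env.sense())
E
```

```text
pics
scene -0.010392207293153445 [-0.3368725  -0.59166689  1.22516635]
side -0.13836725308568787 [0.42038453 1.14104224 0.57588063]
wrist -0.08123113837054395 [ 0.24758272 -0.57895679  0.38429328]
{'clock': 0.15, 'joint_positions': array([-1.37448103e+00,  4.94040164e-01,  1.34599473e+00, -3.22064298e-06,
        1.30252892e+00, -9.54811596e-02]), 'qvel': array([-0.00168129,  0.00040626, -0.00157645,  0.00067297,  0.00136701,
        0.00090923]), 'tau': array([ 1.59781350e-03, -8.79201436e+01, -3.82052636e+01,  7.10848602e-02,
        5.02350577e-02, -5.21159632e-05]), 'eef_pos': array([ 0.17975198, -0.59828922,  0.23047341]), 'tool_rot': array([ 9.89375541e-01,  1.45381579e-01, -2.60215937e-05, -4.84882786e-04]), 'wrist_force': array([0.59491152, 0.10613366, 0.06153082]), 'moment': array([-0.00087994,  0.02453865, -0.01064334]), 'gripper_force': 0.0, 'finger_gap': 0.09142270562365332}
```

View pics/scene0.png

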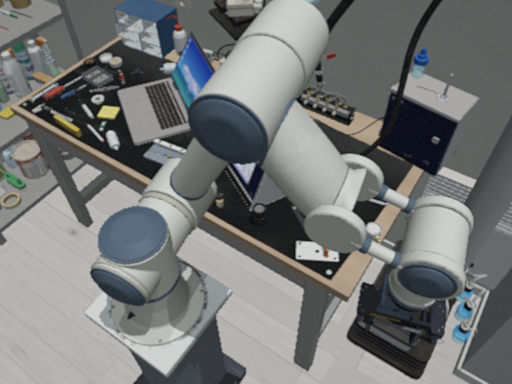

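View pics/side0.png

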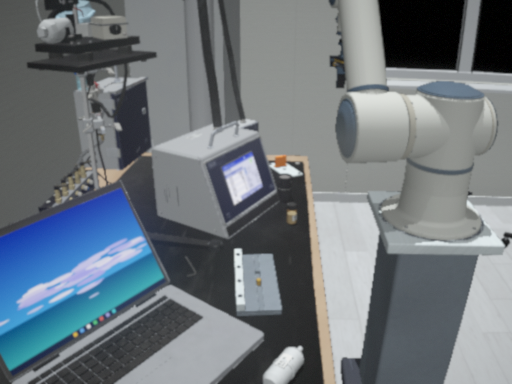

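The scene view shows the plate near (318,252) with its orange tab near (325,252). In the side view the base is near (258,284) with the pin at about (258,281), the vial is at (291,215) and the barrel at (285,185).

View pics/wrist0.png

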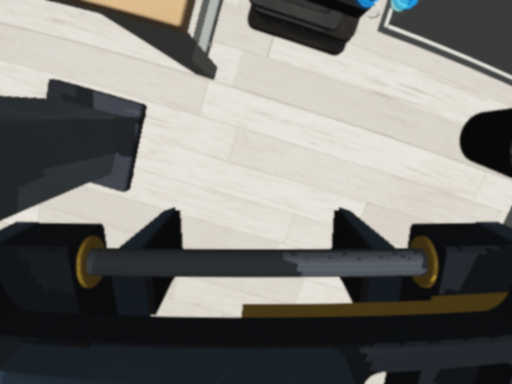

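```bash
python3 - <<'E'
from h import *
L=lambda n:np.load(n+'0.npy',allow_pickle=True).item()
s=L('side');w=L('wrist');c=L('scene')
for n,g in(('side',s),('wrist',w),('scene',c)):
    hsv=cv2.cvtColor(g['color'],cv2.COLOR_RGB2HSV)
    m=cv2.inRange(hsv,(5,160,120),(22,255,255))
    k,l,st,ce=cv2.connectedComponentsWithStats(m)
    for i in range(1,k):
        if st[i,4]>15: print(n,st[i],ce[i].round(1),onplane(g,*ce[i],.035).round(3))
im=s['color'][225:330,215:300,::-1]
cv2.imwrite('pics/sidecrop.png',cv2.resize(im,None,fx=7,fy=5.7,interpolation=cv2.INTER_CUBIC))
print('vial',onplane(s,291,222,0),'barrel',onplane(s,285,203,0), 'barrel sc',onplane(c,258,222,0))
E
```

```text
side [277 157   8   9  61] [280.2 160.8] [ 0.421 -0.3    0.035]
wrist [ 77 255   5  27  54] [ 78.7 268.3] [-0.007 -0.408  0.035]
wrist [431 275   5   6  20] [433.2 277.7] [ 0.116 -0.866  0.035]
vial [0.38826367 0.0629344  0.        ] barrel [ 0.40404335 -0.05126035  0.        ] barrel sc [ 0.39900671 -0.08931808  0.        ]
```

View pics/sidecrop.png

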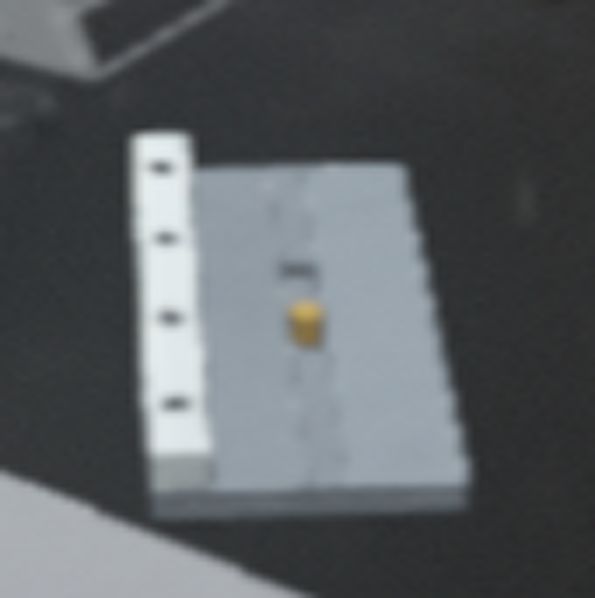

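The wrist view sees only the floor. The side crop shows the base with its fence on the left (+x side). The base-top corners are near crop (470,485) and (405,163), the fence foot runs (212,487) to (195,168), and the pin tip is at (306,308).

```bash
python3 - <<'E'
from h import *
L=lambda n:np.load(n+'0.npy',allow_pickle=True).item()
s=L('side');c=L('scene')
f=lambda x,y,z:onplane(s,215+(x+.5)/7-.5,225+(y+.5)/5.7-.5,z)
A=f(470,485,.014);B=f(405,163,.014);F1=f(212,487,.014);F2=f(195,168,.014)
print('corners',A,B,F1,F2,'len',np.linalg.norm(A-B),np.linalg.norm(A-F1))
for P,Q in((A,B),(F1,F2)): d=P-Q; print('yaw deg',np.degrees(np.arctan2(-d[0],d[1])))
print('fencetop',f(133,133,.03),f(150,455,.03),f(210,452,.03),f(190,133,.03))
print('pin',f(307,343,.014),f(306,308,.022))
hsv=cv2.cvtColor(c['color'],cv2.COLOR_RGB2HSV)
im=c['color'][225:280,280:350]
cv2.imwrite('pics/plate.png',cv2.resize(im[:,:,::-1],None,fx=10,fy=10,interpolation=cv2.INTER_CUBIC))
E
```

```text
corners [0.41043833 0.44258474 0.014     ] [0.43305689 0.24220036 0.014     ] [0.48001332 0.44754592 0.014     ] [0.50095842 0.24991184 0.014     ] len 0.20165688398819934 0.06975165665212864
yaw deg 6.440054128770992
yaw deg 6.049578413540605
fencetop [0.52075496 0.25066975 0.03      ] [0.49610455 0.45190921 0.03      ] [0.48024628 0.44935298 0.03      ] [0.50241671 0.24954537 0.03      ]
pin [0.45860179 0.36523531 0.014     ] [0.45945775 0.35498741 0.022     ]
```

View pics/plate.png

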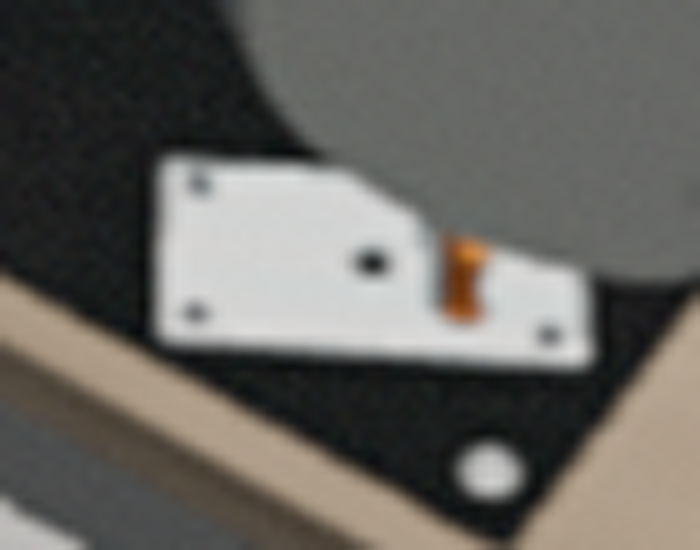

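The crop shows the plate corners near (160,155), (155,345) and (592,368), the hole at (372,263) and the orange tab around (462,280). The plate is partly hidden by the arm.

```bash
python3 - <<'E'
from h import *
c=np.load('scene0.npy',allow_pickle=True).item()
f=lambda x,y,z:onplane(c,280+(x+.5)/10-.5,225+(y+.5)/10-.5,z)
a,b,d=f(160,158,.006),f(156,348,.006),f(592,366,.006); h=f(372,263,.006)
e=b-d; print(a,b,d,h,np.linalg.norm(a-b),np.linalg.norm(e))
yaw=np.arctan2(-e[0],e[1]);print('plate yaw',np.degrees(yaw),'centre',(a+d)/2)
tab=h+.028*np.array([np.sin(yaw),-np.cos(yaw),0]);print('tab',tab,'from img top',f(462,278,.03))
s=env.sense();R=Rn.from_quat(s['tool_rot']);print(R.as_matrix().round(3));print('tool frame shift to above tab mm',R.inv().apply(tab+[0,0,.2]-s['eef_pos'])*1000)
E
```

```text
[ 0.40151123 -0.23275631  0.006     ] [ 0.33998505 -0.26782378  0.006     ] [ 0.40903684 -0.38348061  0.006     ] [ 0.40432418 -0.30861119  0.006     ] 0.07081806474210747 0.134702084063635
plate yaw 30.83890521097766 centre [ 0.40527404 -0.30811846  0.006     ]
tab [ 0.41867771 -0.33265233  0.006     ] from img top [ 0.40027178 -0.33988771  0.03      ]
[[ 0.958  0.288 -0.   ]
 [ 0.288 -0.958  0.001]
 [ 0.    -0.001 -1.   ]]
tool frame shift to above tab mm [ 305.24058036 -185.65150569   24.68027147]
```

```bash
python3 -m pendant '{"steps":[[[40,-28,0,0,0,-3],[80,-56,0,0,0,-6],[120,-84,0,0,0,-9],[160,-112,0,0,0,-12],[200,-140,0,0,0,-14]]]}' 91
python3 -m pendant '{"steps":[[[0,0,0,0,0,0],[0,0,0,0,0,0]]]}'
python3 - <<'E'
from h import *
g=grab('wrist','w1.png');np.save('w1.npy',g,allow_pickle=True);print(-np.array(g['R']).T@g['t']);print(env.sense()['eef_pos'])
E
```

```text
clock: 0.65
eef_pos: [0.3318, -0.4052, 0.2309]
tool_rot: [0.964, 0.266, -0.0, -0.0]
wrist_force: [0.9, -0.5, 0.8]
finger_gap: 0.0909
gripper_force: 0.0
clock: 0.85
eef_pos: [0.3316, -0.4063, 0.231]
tool_rot: [0.964, 0.266, -0.0, 0.0]
wrist_force: [0.6, 0.2, -1.4]
finger_gap: 0.0912
gripper_force: 0.0
[ 0.39246328 -0.37084987  0.3848561 ]
[ 0.33109948 -0.40718379  0.23094211]
```

View pics/w1.png

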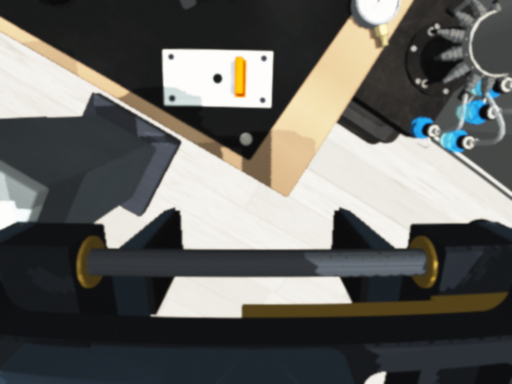

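The wrist view shows the whole plate: corners about (163,49), (273,51), (272,107) and (163,107), hole (217,78), tab (240,76). The dial gauge is at (377,15).

```bash
cat >> h.py <<'E'
def shift(P,yaw_deg):
    """tool-frame mm shift to world TCP P, and rz (deg) so tool y lies along yaw (mod 180)"""
    s=env.sense();R=Rn.from_quat(s['tool_rot']);M=R.as_matrix()
    cur=np.degrees(np.arctan2(-M[0,1],M[1,1])); d=(yaw_deg-cur+90)%180-90
    return (R.inv().apply(np.array(P)-s['eef_pos'])*1000).round(1), -round(d,1), np.round(M[:,2],3)
def plate(g,z,roi=None,lo=170):
    gray=g['color'].min(2); 
    m=(gray>lo).astype(np.uint8)
    hsv=cv2.cvtColor(g['color'],cv2.COLOR_RGB2HSV); m|=(cv2.inRange(hsv,(5,160,120),(22,255,255))>0).astype(np.uint8)
    if roi: mm=np.zeros_like(m);x0,y0,x1,y1=roi;mm[y0:y1,x0:x1]=m[y0:y1,x0:x1];m=mm
    cs=cv2.findContours(m,cv2.RETR_EXTERNAL,cv2.CHAIN_APPROX_NONE)[0]
    c=max(cs,key=cv2.contourArea)[:,0]
    W=np.array([onplane(g,*p,z)[:2] for p in c],np.float32)
    return cv2.minAreaRect(W*1000)
E
python3 - <<'E'
from h import *
g=np.load('w1.npy',allow_pickle=True).item()
r=plate(g,.006,(150,40,290,115));print(r)
hsv=cv2.cvtColor(g['color'],cv2.COLOR_RGB2HSV);m=cv2.inRange(hsv,(8,170,150),(22,255,255));m[120:]=0;m[:,260:]=0;m[:40]=0
ys,xs=np.nonzero(m);print('tab px',xs.min(),xs.max(),ys.min(),ys.max());
print('hole',onplane(g,217.5,78,.006))
b=cv2.boxPoints(r);e=b[0]-b[1];e2=b[1]-b[2];e=e if np.hypot(*e)>np.hypot(*e2) else e2
yaw=(np.degrees(np.arctan2(-e[0],e[1]))+90)%180-90;print('yaw',yaw)
c=np.array(r[0])/1000;y=np.radians(yaw);t=c+.028*np.array([np.sin(y),-np.cos(y)])
print('tab',t,shift([*t,.031],yaw))
print('tabtop',onplane(g,240.5,76,.04))
E
```

```text
((405.3456115722656, -307.9018249511719), (65.08998107910156, 131.1894989013672), 29.319961547851562)
tab px 235 245 57 96
hole [ 0.40572211 -0.30846364  0.006     ]
yaw 29.319954
tab [ 0.41905682 -0.33231499] (array([113.9, -19.4, 199.9]), np.float64(1.4), array([-0., -0., -1.]))
tabtop [ 0.41905705 -0.33458888  0.04      ]
```

```bash
python3 -m pendant '{"steps":[[[38,-6,0,0,0,1.4],[76,-13,0,0,0,1.4],[114,-19.4,0,0,0,1.4],[114,-19.4,0,0,0,1.4]]]}'
python3 - <<'E'
from h import *
g=grab('wrist','w2.png');np.save('w2.npy',g,allow_pickle=True)
print(shift([.4191,-.3323,.029],29.3))
for p in((0,0),(511,0),(0,200),(511,200)):print(p,onplane(g,*p,0).round(3),onplane(g,*p,.19).round(3))
E
```

```text
clock: 1.3
eef_pos: [0.4211, -0.331, 0.2308]
tool_rot: [0.967, 0.254, 0.0, -0.0]
wrist_force: [-0.5, 0.4, 0.8]
finger_gap: 0.0908
gripper_force: 0.0
(array([-7.000e-01, -2.000e-01,  2.017e+02]), np.float64(0.1), array([-0., -0., -1.]))
(0, 0) [0.456 0.058 0.   ] [ 0.469 -0.117  0.19 ]
(511, 0) [ 0.771 -0.502  0.   ] [ 0.628 -0.401  0.19 ]
(0, 200) [ 0.208 -0.033  0.   ] [ 0.344 -0.164  0.19 ]
(511, 200) [ 0.564 -0.666  0.   ] [ 0.524 -0.484  0.19 ]
```

View pics/w2.png

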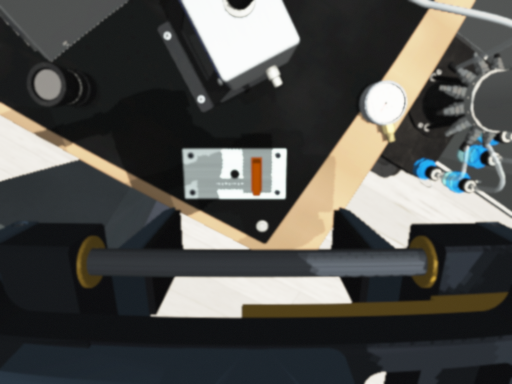

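This view shows the white box top with near corners at (222,83) and (298,40) and its bracket foot at (203,108). The counter corner is at (55,60) and the barrel top is at (47,85).

```bash
python3 - <<'E'
from h import *
g=np.load('w2.npy',allow_pickle=True).item()
print('box top',onplane(g,222,83,.19),onplane(g,298,40,.19),'foot',onplane(g,203,108,.0),onplane(g,163,28,0),'knob',onplane(g,278,80,.1))
print('counter corner top',onplane(g,55,60,.248),onplane(g,130,0,.248),onplane(g,0,10,.248),'barrel',onplane(g,47,85,.07),'gauge',onplane(g,384,104,.02))
E
```

```text
box top [ 0.48924349 -0.26903014  0.19      ] [ 0.53382051 -0.29700663  0.19      ] foot [ 0.45791515 -0.234906    0.        ] [ 0.51785064 -0.14953734  0.        ] knob [ 0.51918644 -0.29869492  0.1       ]
counter corner top [ 0.46105466 -0.20674317  0.248     ] [ 0.49879337 -0.22699777  0.248     ] [ 0.46923129 -0.1727878   0.248     ] barrel [ 0.40573927 -0.09049627  0.07      ] gauge [ 0.56923276 -0.42171171  0.02      ]
```

```bash
python3 -m pendant '{"steps":[[[-1,0,45,0,0,0],[-1,0,90,0,0,0],[-1,0,135,0,0,0],[-1,0,175,0,0,0],[-1,0,190,0,0,0]]]}'
python3 -m pendant '{"steps":[[[0,0,6,0,0,0],[0,0,12,0,0,0],[0,0,12,0,0,0]]]}'
python3 -m pendant '{"steps":[[[0,0,0,0,0,0],[0,0,0,0,0,0],[0,0,0,0,0,0],[0,0,0,0,0,0],[0,0,0,0,0,0]]]}' 5 30
python3 - <<'E'
from h import *
s=np.load('side0.npy',allow_pickle=True).item()
print('counter near-front bottom',onplane(s,230,239,0),'near rear bottom',onplane(s,158,214,0),'far front',onplane(s,278,190,0))
E
```

```text
clock: 1.85
eef_pos: [0.4158, -0.333, 0.0374]
tool_rot: [0.968, 0.252, -0.001, -0.002]
wrist_force: [-0.2, 0.0, 0.7]
finger_gap: 0.0909
gripper_force: 0.0
clock: 2.15
eef_pos: [0.4181, -0.3334, 0.0291]
tool_rot: [0.968, 0.253, 0.0, 0.0]
wrist_force: [-0.4, 1.1, -0.1]
finger_gap: 0.091
gripper_force: 0.0
clock: 2.65
eef_pos: [0.4184, -0.3326, 0.0291]
tool_rot: [0.967, 0.253, 0.0, 0.0]
wrist_force: [-0.0, 0.6, 0.2]
finger_gap: 0.054
gripper_force: 0.0
counter near-front bottom [0.53924786 0.16045103 0.        ] near rear bottom [ 7.50717995e-01  3.89402663e-02 -1.11022302e-16] far front [ 0.42525067 -0.140782    0.        ]
```

```bash
python3 -m pendant '{"steps":[[[0,0,0,0,0,0],[0,0,0,0,0,0],[0,0,0,0,0,0],[0,0,0,0,0,0],[0,0,0,0,0,0]]]}'
python3 -m pendant '{"steps":[[[0,0,0,0,0,0],[0,0,0,0,0,0],[0,0,0,0,0,0],[0,0,0,0,0,0]]]}'
```

```text
clock: 3.15
eef_pos: [0.4182, -0.3325, 0.0289]
tool_rot: [0.967, 0.253, -0.0, -0.0]
wrist_force: [1.3, 0.3, -0.8]
finger_gap: 0.0138
gripper_force: 0.0
clock: 3.55
eef_pos: [0.4183, -0.3325, 0.0289]
tool_rot: [0.967, 0.253, -0.0, -0.0]
wrist_force: [-0.1, 0.6, -0.6]
finger_gap: 0.0091
gripper_force: 30.0
```

```bash
python3 -m pendant '{"steps":[[[0,0,-20,0,0,0],[0,0,-60,0,0,0],[0,0,-105,0,0,0],[0,0,-150,0,0,0],[0,0,-195,0,0,0]]]}'
python3 -m pendant '{"steps":[[[0,0,-45,0,0,0],[0,0,-90,0,0,0],[0,0,-105,0,0,0],[0,0,-105,0,0,0]]]}'
python3 - <<'E'
from h import *
for p in ([.40,-.05,.33],[.40,.2,.33],[.40,.26,.33]): print(p,shift(p,6.3))
s=np.load('side0.npy',allow_pickle=True).item()
for p in((165,288),(262,345)):print('laptop',onplane(s,*p,.01))
E
```

```text
clock: 4.05
eef_pos: [0.4179, -0.3322, 0.2257]
tool_rot: [0.967, 0.253, -0.0, -0.0]
wrist_force: [1.1, 0.6, -2.6]
finger_gap: 0.0099
gripper_force: 30.0
clock: 4.45
eef_pos: [0.4189, -0.3332, 0.3312]
tool_rot: [0.967, 0.253, 0.001, 0.002]
wrist_force: [0.2, -0.0, -2.4]
finger_gap: 0.0098
gripper_force: 30.0
[0.4, -0.05, 0.33] (array([ 122.2, -256.2,    0.3]), np.float64(23.0), array([ 0.003, -0.003, -1.   ]))
[0.4, 0.2, 0.33] (array([ 244.6, -474.1,   -0.5]), np.float64(23.0), array([ 0.003, -0.003, -1.   ]))
[0.4, 0.26, 0.33] (array([ 274. , -526.4,   -0.7]), np.float64(23.0), array([ 0.003, -0.003, -1.   ]))
laptop [0.64883192 0.38380302 0.01      ]
laptop [0.44355026 0.53567266 0.01      ]
```

```bash
python3 -m pendant '{"steps":[[[19,-37,0,0,0,0],[40,-78,0,0,0,0],[61,-119,0,0,0,0],[82,-160,0,0,0,0],[103,-201,0,0,0,0]]]}'
python3 -m pendant '{"steps":[[[21,-41,0,0,0,0],[42,-82,0,0,0,0],[63,-123,0,0,0,0],[84,-164,0,0,0,0],[105,-205,0,0,0,0]]]}'
python3 -m pendant '{"steps":[[[20,-37,0,0,0,6],[37,-68,0,0,0,12],[37,-68,0,0,0,18],[37,-68,0,0,0,23],[37,-68,0,0,0,23]]]}'
python3 - <<'E'
from h import *
g=grab('wrist','w3.png');np.save('w3.npy',g,allow_pickle=True)
print(env.sense()['eef_pos'],env.sense()['wrist_force'],shift([.4,.2,.33],6.3))
E
```

```text
clock: 4.95
eef_pos: [0.4085, -0.105, 0.3272]
tool_rot: [0.968, 0.253, -0.001, -0.001]
wrist_force: [1.4, 0.6, -2.3]
finger_gap: 0.0097
gripper_force: 30.0
clock: 5.45
eef_pos: [0.3996, 0.125, 0.3274]
tool_rot: [0.967, 0.253, -0.001, -0.0]
wrist_force: [2.1, -0.9, -1.7]
finger_gap: 0.01
gripper_force: 30.0
clock: 5.95
eef_pos: [0.399, 0.2007, 0.3273]
tool_rot: [0.999, 0.055, -0.001, 0.0]
wrist_force: [-0.5, -0.7, -1.4]
finger_gap: 0.0097
gripper_force: 30.0
[0.39915548 0.20053723 0.32754966] [-0.35266531  0.56137111 -2.08843994] (array([ 0.8,  0.6, -2.5]), np.float64(0.1), array([-0.002, -0.001, -1.   ]))
```

View pics/w3.png

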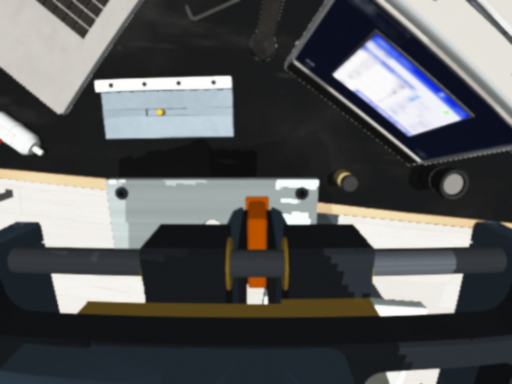

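The view from above shows the fence along (95,80)–(232,76), the block's -x corners at (106,138) and (233,136), and the pin tip at (160,112). The held plate's +x edge runs (107,179)–(319,180).

```bash
python3 - <<'E'
from h import *
g=np.load('w3.npy',allow_pickle=True).item();im=g['color']
hsv=cv2.cvtColor(im,cv2.COLOR_RGB2HSV)
m=cv2.inRange(hsv,(15,120,100),(30,255,255))[100:125,140:180];ys,xs=np.nonzero(m);u,v=xs.mean()+140,ys.mean()+100;print('pin px',u,v,len(xs))
pin=onplane(g,u,v,.021);print('pin',pin)
gr=im.min(2).astype(float)
# edges per column/row
def edge_cols(cols,r0,r1,sgn):
    out=[]
    for c in cols:
        d=sgn*np.diff(gr[r0:r1,c]);i=d.argmax();out.append((c,r0+i+.5))
    return np.array(out)
def line(P,z):
    W=np.array([onplane(g,*p,z)[:2] for p in P]);
    for _ in range(3):
        k=np.polyfit(W[:,1],W[:,0],1);r=W[:,0]-np.polyval(k,W[:,1]);W=W[abs(r)<max(.001,2*np.median(abs(r)))]
    return k,np.degrees(np.arctan(-k[0])),len(W)
for nm,P,z in(('block -x',edge_cols(range(112,230,2),128,145,-1),.014),('fence foot?',edge_cols(range(108,230,2),84,100,-1),.014),('fence rear top',edge_cols(range(100,230,2),70,84,1),.03),('plate edge',edge_cols(range(130,290,2),172,188,1),.3045)):
    k,y,n=line(P,z);print(nm,'yaw',y,n,'x at pin y',np.polyval(k,pin[1]),np.median(P[:,1]),'at y.228',np.polyval(k,.2284))
for row in(100,110,120):
    r=gr[row];dl=np.diff(r[92:115]).argmax()+92.5;dr=(-np.diff(r[222:245])).argmax()+222.5
    print('ends',onplane(g,dl,row,.014),onplane(g,dr,row,.014))
r=gr[182:205:6];
for row in (183,190,200):
    x=gr[row];print('plate ends',onplane(g,np.diff(x[95:120]).argmax()+95.5,row,.3045),onplane(g,(-np.diff(x[308:330])).argmax()+308.5,row,.3045))
E
```

```text
pin px 160.0625 111.78125 32
pin [0.4582876  0.35143099 0.021     ]
block -x yaw 6.957981334821787 58 x at pin y 0.4194397973588963 137.5 at y.228 0.43445452454577843
fence foot? yaw 6.798202761490664 61 x at pin y 0.4914813135606836 89.5 at y.228 0.5061479565022962
fence rear top yaw 6.753090612506051 65 x at pin y 0.5073439970246025 76.5 at y.228 0.5219124034063891
plate edge yaw 6.239561977125325 80 x at pin y 0.41669303680730435 177.5 at y.228 0.43014443937420166
ends [0.46747926 0.44532322 0.014     ] [0.48628104 0.24570459 0.014     ]
ends [0.45250139 0.44525699 0.014     ] [0.47176164 0.24435191 0.014     ]
ends [0.43762584 0.44202279 0.014     ] [0.45706793 0.24299003 0.014     ]
plate ends [0.42000475 0.29342957 0.3045    ] [0.43384731 0.16630616 0.3045    ]
plate ends [0.41506432 0.29798232 0.3045    ] [0.42948659 0.16621571 0.3045    ]
plate ends [0.40916699 0.29296854 0.3045    ] [0.42326192 0.16520597 0.3045    ]
```

```bash
python3 - <<'E'
from h import *
print(shift([.455,.343,.33],6.9),shift([.455,.343,.075],6.9))
E
```

```text
(array([  71.5, -135.3,   -2.7]), np.float64(-0.5), array([-0.002, -0.001, -1.   ])) (array([  72.1, -135.4,  252.3]), np.float64(-0.5), array([-0.002, -0.001, -1.   ]))
```

```bash
python3 -m pendant '{"steps":[[[18,-35,0,0,0,-0.5],[36,-70,0,0,0,-0.5],[54,-105,0,0,0,-0.5],[72,-135,0,0,0,-0.5],[72,-135,0,0,0,-0.5]]]}'
python3 -m pendant '{"steps":[[[0,0,45,0,0,0],[0,0,90,0,0,0],[0,0,135,0,0,0],[0,0,180,0,0,0],[0,0,215,0,0,0]]]}'
python3 -m pendant '{"steps":[[[0,0,20,0,0,0],[0,0,35,0,0,0],[0,0,35,0,0,0],[0,0,35,0,0,0]]]}'
python3 - <<'E'
from h import *
print(shift([.455,.343,.051],6.8)); g=grab('side','s1.png');np.save('s1.npy',g,allow_pickle=True)
im=g['color'][200:330,190:320,::-1];cv2.imwrite('pics/s1c.png',cv2.resize(im,None,fx=4.5,fy=4.5,interpolation=cv2.INTER_CUBIC))
print([env.sense()['wrist_force'].round(1)])
E
```

```text
clock: 6.5
eef_pos: [0.4576, 0.3455, 0.3273]
tool_rot: [0.998, 0.062, -0.0, -0.0]
wrist_force: [0.3, -0.8, -1.0]
finger_gap: 0.01
gripper_force: 30.0
clock: 7.0
eef_pos: [0.4553, 0.3413, 0.1111]
tool_rot: [0.998, 0.06, -0.001, 0.001]
wrist_force: [0.6, 1.2, -1.6]
finger_gap: 0.0099
gripper_force: 30.0
clock: 7.4
eef_pos: [0.4564, 0.3423, 0.079]
tool_rot: [0.998, 0.06, -0.0, 0.0]
wrist_force: [0.1, 0.1, -0.5]
finger_gap: 0.0094
gripper_force: 30.0
(array([-1.3, -0.9, 28. ]), np.float64(0.1), array([-0.001, -0.   , -1.   ]))
[array([ 0.3,  0.9, -0.8])]
```

View pics/s1c.png

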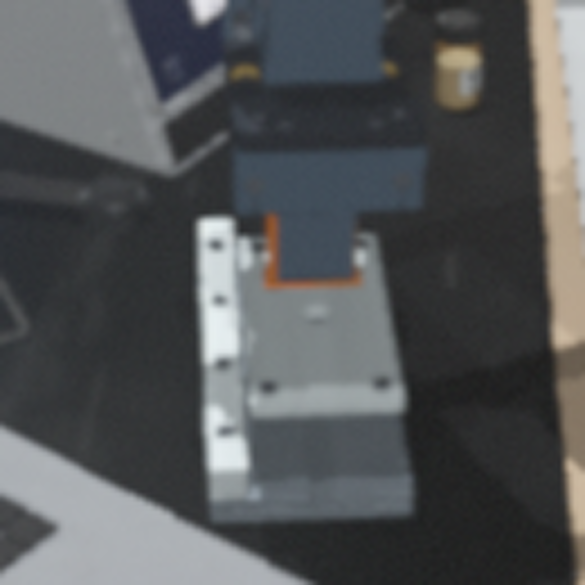

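The plate is above the base and parallel to the fence, with a small gap (crop plate edge at x≈250, fence face at ≈240). I'll lower it gently.

```bash
python3 -m pendant '{"steps":[[[-2,-1,8,0,0,0],[-2,-1,16,0,0,0],[-2,-1,22,0,0,0],[-2,-1,24,0,0,0],[-2,-1,24,0,0,0]]]}' 5 12
python3 -m pendant '{"steps":[[[0,0,1,0,0,0],[0,0,2,0,0,0],[0,0,2,0,0,0],[0,0,2,0,0,0]]]}'
python3 -m pendant '{"steps":[[[0,0,0.5,0,0,0],[0,0,1,0,0,0],[0,0,1,0,0,0]]]}'
python3 -c "
from h import *
print(shift([.455,.343,.051],6.8),env.sense()['wrist_force'],env.sense()['moment'])"
```

```text
clock: 7.95
eef_pos: [0.4542, 0.3435, 0.0545]
tool_rot: [0.998, 0.06, -0.0, 0.0]
wrist_force: [0.5, -0.7, -1.4]
finger_gap: 0.0099
gripper_force: 12.0
clock: 8.35
eef_pos: [0.4545, 0.3436, 0.053]
tool_rot: [0.998, 0.059, 0.0, -0.0]
wrist_force: [-0.2, -0.3, -1.5]
finger_gap: 0.0101
gripper_force: 12.0
clock: 8.65
eef_pos: [0.4544, 0.3436, 0.0518]
tool_rot: [0.998, 0.059, -0.0, 0.0]
wrist_force: [0.6, -1.1, -2.1]
finger_gap: 0.01
gripper_force: 12.0
(array([0.6, 0.6, 0.8]), np.float64(0.0), array([-0., -0., -1.])) [ 0.56010701 -1.1365452  -2.06559978] [-0.04939141 -0.04745946 -0.03499666]
```

```bash
for i in 1; do python3 -m pendant '{"steps":[[[0,0,0.5,0,0,0],[0,0,0.5,0,0,0],[0,0,0.5,0,0,0]]]}'
python3 -m pendant '{"steps":[[[0,0,0.5,0,0,0],[0,0,0.5,0,0,0],[0,0,0.5,0,0,0]]]}'
python3 -m pendant '{"steps":[[[0,0,0.5,0,0,0],[0,0,0.5,0,0,0],[0,0,0.5,0,0,0]]]}'; done | egrep 'pos|wrist|gap'
```

```text
eef_pos: [0.4544, 0.3436, 0.0514]
wrist_force: [1.1, 1.1, -2.0]
finger_gap: 0.0097
eef_pos: [0.4544, 0.3436, 0.0509]
wrist_force: [-0.5, 0.0, -1.2]
finger_gap: 0.0102
eef_pos: [0.4544, 0.3436, 0.0507]
wrist_force: [-1.5, -0.9, 6.3]
finger_gap: 0.0099
```

```bash
(python3 -m pendant '{"steps":[[[0,0,-0.3,0,0,0],[1,0,-0.3,0,0,0],[1.5,0,-0.3,0,0,0],[1.5,0,-0.3,0,0,0]]]}'
python3 -m pendant '{"steps":[[[0.5,0,0,0,0,0],[1,0,0,0,0,0],[1,0,0,0,0,0]]]}' 
python3 -m pendant '{"steps":[[[0.5,0,0,0,0,0],[0.5,0,0,0,0,0]]]}' 
python3 -c "
from h import *
print(env.sense()['moment'])") | egrep -v 'grip|clock'
```

```text
eef_pos: [0.4555, 0.3437, 0.0507]
tool_rot: [0.998, 0.059, -0.0, 0.0]
wrist_force: [-4.6, -0.6, 6.6]
finger_gap: 0.0096
eef_pos: [0.4565, 0.3438, 0.0507]
tool_rot: [0.998, 0.059, -0.0, 0.0]
wrist_force: [-5.0, -0.3, 5.8]
finger_gap: 0.0099
eef_pos: [0.4569, 0.3438, 0.0507]
tool_rot: [0.998, 0.059, -0.0, 0.0]
wrist_force: [-5.0, -1.0, 5.0]
finger_gap: 0.0099
[-0.01351124  0.96415685  0.00558292]
```

```bash
(python3 -m pendant '{"steps":[[[0,0,-0.5,0,0,0],[0,0,-0.5,0,0,0],[0,0,-0.5,0,0,0]]]}'
python3 -m pendant '{"steps":[[[0,0,-0.3,0,0,0],[0,0,-0.3,0,0,0],[0,0,-0.3,0,0,0]]]}'
python3 - <<'E'
from h import *
g=grab('side','s2.png');im=g['color'][200:330,190:320,::-1];cv2.imwrite('pics/s2c.png',cv2.resize(im,None,fx=4.5,fy=4.5,interpolation=cv2.INTER_CUBIC))
E
) | egrep -v 'grip|clock'
```

```text
eef_pos: [0.4576, 0.344, 0.0511]
tool_rot: [0.998, 0.059, 0.0, -0.0]
wrist_force: [-0.5, -0.2, -1.6]
finger_gap: 0.0101
eef_pos: [0.4574, 0.3439, 0.0515]
tool_rot: [0.998, 0.059, -0.0, 0.0]
wrist_force: [-0.2, -0.3, -1.7]
finger_gap: 0.01
```

View pics/s2c.png

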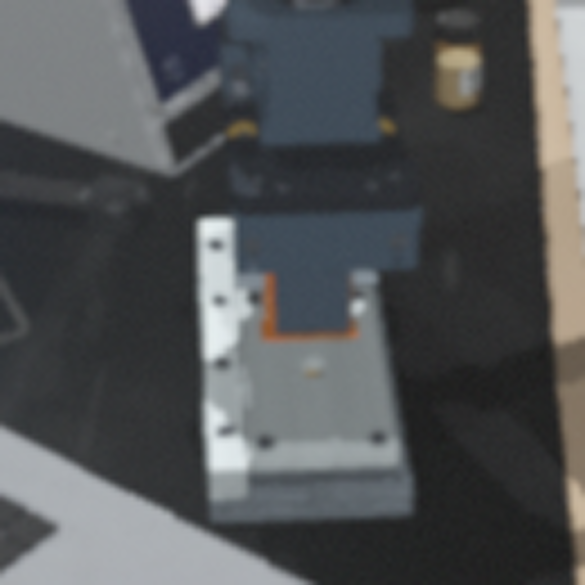

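The plate lies over the base, nearly at the fence (plate edge at crop x≈245). I'll raise it off the pin's load and feel for the fence.

```bash
(python3 -m pendant '{"steps":[[[0.7,0,0,0,0,0],[0.7,0,0,0,0,0],[0.7,0,0,0,0,0]]]}'
python3 -m pendant '{"steps":[[[0.7,0,0,0,0,0],[0.7,0,0,0,0,0],[0.7,0,0,0,0,0]]]}'
python3 -m pendant '{"steps":[[[0.7,0,0,0,0,0],[0.7,0,0,0,0,0],[0.7,0,0,0,0,0]]]}'
) | egrep -v 'grip|clock'
```

```text
eef_pos: [0.458, 0.344, 0.0515]
tool_rot: [0.998, 0.059, -0.0, 0.0]
wrist_force: [-1.5, -0.2, -1.9]
finger_gap: 0.0102
eef_pos: [0.4582, 0.344, 0.0514]
tool_rot: [0.998, 0.059, -0.001, 0.0]
wrist_force: [-4.9, 0.9, 0.5]
finger_gap: 0.0101
eef_pos: [0.4582, 0.3439, 0.0513]
tool_rot: [0.998, 0.059, -0.001, 0.0]
wrist_force: [-8.4, 1.4, 1.8]
finger_gap: 0.0102
```

```bash
(python3 -m pendant '{"steps":[[[-0.7,0,0.3,0,0,0],[-0.7,0,0.5,0,0,0],[-0.7,0,0.5,0,0,0]]]}'
python3 -m pendant '{"steps":[[[0,0,0.3,0,0,0],[0,0,0.3,0,0,0],[0,0,0.3,0,0,0]]]}'
) | egrep -v 'grip|clock'
```

```text
eef_pos: [0.4582, 0.3439, 0.0509]
tool_rot: [0.998, 0.059, -0.001, 0.0]
wrist_force: [-6.0, 0.4, 0.7]
finger_gap: 0.0101
eef_pos: [0.4582, 0.3439, 0.0508]
tool_rot: [0.998, 0.059, -0.001, 0.0]
wrist_force: [-8.0, -0.6, 4.4]
finger_gap: 0.0101
```

```bash
(python3 -m pendant '{"steps":[[[-1,0.5,-0.2,0,0,0],[-1,1.5,-0.2,0,0,0],[-1,2.5,-0.2,0,0,0],[-1,3.5,-0.2,0,0,0]]]}'
python3 -m pendant '{"steps":[[[0,1,0,0,0,0],[0,2,0,0,0,0],[0,3,0,0,0,0]]]}'
) | egrep -v 'grip|clock'
```

```text
eef_pos: [0.4585, 0.3404, 0.0509]
tool_rot: [0.998, 0.059, 0.0, -0.0]
wrist_force: [0.0, -0.2, -1.5]
finger_gap: 0.0098
eef_pos: [0.4587, 0.3374, 0.0509]
tool_rot: [0.998, 0.059, 0.0, -0.0]
wrist_force: [-0.4, 0.1, -1.9]
finger_gap: 0.0101
```

```bash
(python3 -m pendant '{"steps":[[[0.3,0.5,0.3,0,0,0],[0.3,1,0.3,0,0,0],[0.3,1.5,0.3,0,0,0]]]}'
python3 -m pendant '{"steps":[[[0,0.7,0,0,0,0],[0,1.4,0,0,0,0],[0,2,0,0,0,0]]]}'
python3 -m pendant '{"steps":[[[0,0.7,0,0,0,0],[0,1.4,0,0,0,0],[0,2,0,0,0,0]]]}'
) | egrep -v 'grip|clock'
```

```text
eef_pos: [0.459, 0.3364, 0.0508]
tool_rot: [0.998, 0.059, 0.0, -0.0]
wrist_force: [-3.7, 4.0, 2.6]
finger_gap: 0.0102
eef_pos: [0.4592, 0.3344, 0.0508]
tool_rot: [0.998, 0.059, 0.0, -0.0]
wrist_force: [-2.6, 3.9, 2.4]
finger_gap: 0.0097
eef_pos: [0.4595, 0.3324, 0.0508]
tool_rot: [0.998, 0.059, 0.0, -0.0]
wrist_force: [-3.4, 3.6, 2.6]
finger_gap: 0.0097
```

```bash
(python3 -m pendant '{"steps":[[[0,0.5,0.1,0,0,0],[0,1,0.1,0,0,0],[0,1.5,0.1,0,0,0]]]}'
python3 -m pendant '{"steps":[[[0,0.5,0,0,0,0],[0,1,0,0,0,0],[0,1.5,0,0,0,0]]]}'
python3 -m pendant '{"steps":[[[0,0.5,0,0,0,0],[0,1,0,0,0,0],[0,1.5,0,0,0,0]]]}'
) | egrep -v 'grip|clock|gap'
```

```text
eef_pos: [0.4596, 0.3309, 0.0507]
tool_rot: [0.998, 0.059, 0.0, -0.0]
wrist_force: [-3.9, 4.2, 3.9]
eef_pos: [0.4598, 0.3292, 0.0506]
tool_rot: [0.998, 0.059, 0.0, -0.0]
wrist_force: [-2.1, 2.0, 1.7]
eef_pos: [0.46, 0.3273, 0.0504]
tool_rot: [0.998, 0.059, -0.0, 0.0]
wrist_force: [-1.2, 0.4, -1.8]
```

The pin load vanished and z is dropping, so the hole has found the pin. I'll lower gently.

```bash
(python3 -m pendant '{"steps":[[[0,0.3,0.5,0,0,0],[0,0.5,0.9,0,0,0],[0,0.5,0.9,0,0,0]]]}'
python3 -m pendant '{"steps":[[[0,0,0.7,0,0,0],[0,0,0.7,0,0,0]]]}'
) | egrep -v 'grip|clock|gap'
```

```text
eef_pos: [0.4601, 0.327, 0.0495]
tool_rot: [0.998, 0.059, -0.0, 0.0]
wrist_force: [-0.9, 0.9, -1.1]
eef_pos: [0.46, 0.327, 0.0488]
tool_rot: [0.998, 0.06, -0.0, 0.0]
wrist_force: [-1.2, -1.8, -1.3]
```

```bash
(python3 -m pendant '{"steps":[[[0,0,0.7,0,0,0],[0,0,1.2,0,0,0],[0,0,1.2,0,0,0]]]}'
python3 -m pendant '{"steps":[[[0,0,0.7,0,0,0],[0,0,1.2,0,0,0],[0,0,1.2,0,0,0]]]}'
) | egrep -v 'grip|clock|gap'
```

```text
eef_pos: [0.4601, 0.327, 0.0476]
tool_rot: [0.998, 0.059, -0.0, 0.0]
wrist_force: [-0.9, -2.0, -1.0]
eef_pos: [0.4601, 0.327, 0.0464]
tool_rot: [0.998, 0.059, -0.0, 0.0]
wrist_force: [-1.1, -3.1, -0.2]
```

```bash
(python3 -m pendant '{"steps":[[[0,0.7,0,0,0,0],[0,0.7,0.6,0,0,0],[0,0.7,1.2,0,0,0],[0,0.7,1.2,0,0,0]]]}'
python3 -m pendant '{"steps":[[[0,0,0.7,0,0,0],[0,0,1.4,0,0,0],[0,0,1.4,0,0,0]]]}'
) | egrep -v 'grip|clock|gap'
```

```text
eef_pos: [0.4601, 0.3265, 0.0452]
tool_rot: [0.998, 0.059, -0.0, -0.0]
wrist_force: [-1.2, 0.2, -2.1]
eef_pos: [0.4602, 0.3264, 0.0438]
tool_rot: [0.998, 0.059, -0.0, 0.0]
wrist_force: [-2.5, -0.1, -2.5]
```

```bash
(python3 -m pendant '{"steps":[[[0,0,0.4,0,0,0],[0,0,0.8,0,0,0],[0,0,0.8,0,0,0]]]}' 
python3 -m pendant '{"steps":[[[-0.2,0,0,0,0,0],[-0.2,0,0,0,0,0],[-0.2,0,0,0,0,0],[-0.2,0,0,0,0,0],[-0.2,0,0,0,0,0]]]}' 35
python3 -m pendant '{"steps":[[[0,0,-10,0,0,0],[0,0,-25,0,0,0],[0,0,-60,0,0,0],[0,0,-105,0,0,0],[0,0,-150,0,0,0]]]}'
python3 -m pendant '{"steps":[[[-30,0,-30,0,0,0],[-70,0,-30,0,0,0],[-70,0,-30,0,0,0],[-70,0,-30,0,0,0]]]}' 60
python3 - <<'E'
from h import *
g=grab('wrist','w4.png');np.save('w4.npy',g,allow_pickle=True)
h=grab('side','s4.png');np.save('s4.npy',h,allow_pickle=True)
a=g['color'][:260,60:460,::-1];b=cv2.resize(h['color'][225:330,195:315,::-1],None,fx=3.33,fy=3.0,interpolation=cv2.INTER_CUBIC)
b=cv2.resize(b,(400,320));cv2.imwrite('pics/c4.png',np.vstack([a,b]))
E
) | egrep -v 'grip'
```

```text
clock: 17.2
eef_pos: [0.4601, 0.3264, 0.0431]
tool_rot: [0.998, 0.059, -0.0, 0.0]
wrist_force: [-1.2, -0.8, -1.9]
finger_gap: 0.0098
clock: 17.7
eef_pos: [0.4601, 0.3265, 0.0432]
tool_rot: [0.998, 0.059, 0.0, -0.0]
wrist_force: [-0.2, -0.1, -0.9]
finger_gap: 0.0349
clock: 18.2
eef_pos: [0.4596, 0.3261, 0.1953]
tool_rot: [0.998, 0.059, -0.0, 0.0]
wrist_force: [1.0, 0.9, 0.5]
finger_gap: 0.0352
clock: 18.6
eef_pos: [0.39, 0.3182, 0.2241]
tool_rot: [0.998, 0.06, 0.001, -0.0]
wrist_force: [0.7, 0.3, 0.3]
finger_gap: 0.0596
```

View pics/c4.png

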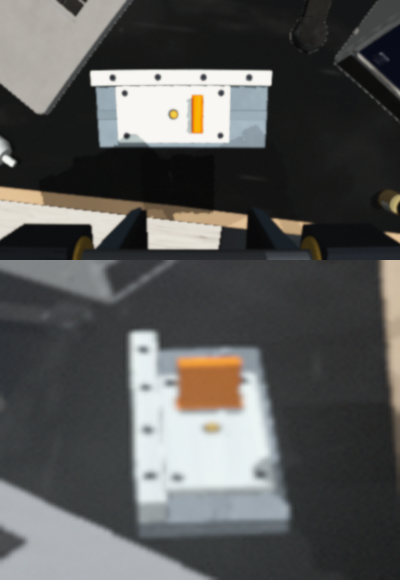

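The brass pin fills the hole, at (173,114) in the top picture, and the plate looks flat beside the fence. I'll check numerically that it is square to the fence.

```bash
python3 - <<'E'
from h import *
g=np.load('w4.npy',allow_pickle=True).item();gr=cv2.GaussianBlur(g['color'].min(2),(3,3),0).astype(float)
def fit(cols,r0,r1,sgn,z):
    W=[]
    for c in cols:
        d=sgn*np.diff(gr[r0:r1,c]);i=d.argmax();W.append(onplane(g,c,r0+i+.5,z)[:2])
    W=np.array(W)
    for _ in range(3):
        k=np.polyfit(W[:,1],W[:,0],1);r=W[:,0]-np.polyval(k,W[:,1]);W=W[abs(r)<max(.0007,2*np.median(abs(r)))]
    return np.degrees(np.arctan(-k[0])),np.polyval(k,.355),len(W)
print('plate -x edge',fit(range(182,286,2),136,144+1,-1,.02))
print('block -x edge',fit(range(165,325,2),142,156,-1,.014))
print('fence rear top',fit(range(155,328,2),63,78,1,.03))
print('plate ends',[onplane(g,u,125,.02).round(4) for u in(177,290)])
print(onplane(g,233,114,.022),env.sense()['wrist_force'])
E
```

```text
plate -x edge (np.float64(6.743406178532713), np.float64(0.42511958381986814), 50)
block -x edge (np.float64(6.277704441039863), np.float64(0.4198891536434156), 57)
fence rear top (np.float64(6.660172810579354), np.float64(0.5064849759989523), 84)
plate ends [array([0.4384, 0.4172, 0.02  ]), array([0.4538, 0.2861, 0.02  ])]
[0.45830814 0.35309435 0.022     ] [ 0.02395945  0.50962488 -0.82227334]
```

Plate 6.74° against fence 6.66°, so it is square, and it is seated. Handing in.

```bash
python3 -c "
from plant import env
print(env.job_done())"
```

```text
the job is handed in; nothing more can be done
None
```

The bracket plate is mounted on the docking base: the pin is in its hole, it lies flat and is square to the fence within about 0.1°, the gripper has let go and is clear, and the job was handed in at about 19 s. The readings on the base and pin stayed under 10 N, and I did not re-check the vial, barrel or gauge at the end, though the arm was kept well clear of them.

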